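# Set the gauge and hold its probe on the test spot

## Task

First turn the knob on the blue gauge until its white pointer line lies on the red index mark. Then take the yellow probe out of its holder and hold its brass tip on the ringed spot of the sloping steel plate, the probe square to the plate, pressed lightly so that the sprung tip is about half pushed in. The program finishes while still holding it there for the reading; leave the knob on its mark and the tape measure, oil bottle and nut where they are.

Things in the scene. Friction and masses are not known exactly. Their poses are not given: they have to be found in the camera images.
- gauge: blue flat instrument with a black rubber band, 136 x 92 mm and 40 mm high, fixed to the bench. Origin: centre of its underside; x points from the knob towards the screen, z up. The knob's axis is at x = -18 mm, y = 0; a white dial of 72 mm diameter surrounds it on the flat top, 40 mm above the bench.
- knob_grip (a point): point on the axis of the gauge's black knob, 58 mm above the bench; turns with the knob. The knob is a round grey skirt (42 mm across, top 45 mm above the bench) with an upright bar 42 mm long, 12 mm wide, from 45 to 67 mm above the bench. The bar lies along this point's x axis; the white pointer line is on its +x half.
- knob (a joint): angle of the knob, rad; 0: pointer along the gauge's +x, grows clockwise seen from above; stops at -0.6 and 2.0. It stays where it is left (friction 0.05 N m).
- index_mark (a point): the red index mark printed on the dial, 30 mm from the knob's axis, flat, 41 mm above the bench; its x axis points outwards from the knob's axis through the mark. It cannot be felt or moved by touch.
- index_ring (a joint): angle of the red index mark about the knob's axis, in the same sense and zero as knob: the pointer is on the mark when both are equal.
- probe: cordless round probe, 128 mm long, 0.15 kg, standing tip down in its holder, origin then 10 mm above the bench. Origin: end of its free tip; z: along its axis, tip to cap. Yellow barrel with dark rings, 26 mm diameter, z 46 to 122 mm (grip here, e.g. at 95); black collar 36 mm diameter, 40 to 46 mm; steel nose narrowing to 16 mm, ending at z 14 mm.
- plunger (a joint): how far the probe's brass tip is pushed in, m: 0 free, 0.012 at its stop. Spring: 1 N to start it, then 350 N/m (3.2 N at 6 mm, 5.3 N at the stop).
- probe_contact (a point): centre of the end of the brass tip (10 mm diameter, 14 mm proud of the nose), moves with the tip; z along the probe's axis, from tip to cap.
- holder: grey plastic block 60 x 60 x 50 mm high on a rim 88 x 90 mm and 8 mm high, fixed to the bench, with an upright through hole of 29 mm in which the probe stands, its collar resting on the block's top. Origin: centre of its underside.
- stand: grey inspection stand, base 130 x 112 mm, fixed, carrying a bright steel plate 112 x 106 x 8 mm that slopes 20 degrees, low side towards the stand's -x; middle of its face 50 mm, high edge 70 mm above the bench. Origin: centre of its underside. Two small dark clamps at the plate's y = +46 and -46 mm edges rise 10 mm above the face.
- spot (a point): the test spot: centre of a white disc (24 mm diameter) inside a red ring (32 mm outside) on the upper face of the steel plate, about 46 mm above the bench. z: square out of the plate's face; x: up the slope; y: level.
- tape_measure: dark tape measure with a yellow disc, 42 x 78 x 66 mm, standing loose; origin under its middle. Leave alone.
- oil_can: yellow plastic oil bottle with a red nozzle, 46 mm diameter, 145 mm high, standing loose; origin under its middle. Leave alone.
- nut: loose hex nut, 30 x 34 x 16 mm; origin under its middle. Leave alone.
Things that resemble listed ones, but are neither listed nor needed, are in the scene too. What is shaped like the probe but orange is not meant.

How it is judged:
On the way, in this order (a step that is already met when the one before it is completed fails the run):
1. the knob's pointer is on the red mark and the knob is let go, the probe still in its holder (angle between the x axis of knob_grip and the x axis of index_mark, either way round below 0.12 rad and contact force between the fingers and gauge below 0.1 N and distance of probe from where it was at the start of the episode below 0.02 m), for 0.2 s.
2. the probe is lifted out of its holder (distance of probe from where it was at the start of the episode above 0.06 m and contact force between probe and holder below 0.1 N), for 0.2 s.
At the end, for the whole second after the job is handed in: The gripper still holds the probe, at rest: centre of its tip within 9 mm of the centre of the spot, its axis within 0.14 rad (8 degrees) of square to the plate, the sprung tip pushed in between 2 and 10.5 mm, contact force 0.5 to 12 N; the knob's pointer within 0.12 rad (7 degrees) of the red mark (angle between the x axis of knob_grip and the x axis of index_mark, either way round below 0.12 rad and distance between probe_contact and spot below 0.009 m and angle between the z axis of probe and the z axis of spot, either way round below 0.14 rad and value of joint plunger between 0.002 and 0.0105 m and contact force between probe and stand between 0.5 and 12 N and contact force between the fingers and probe above 1 N and linear speed of probe below 0.02 m/s); the arm keeps its last pose, push and grip.
It fails at once if the probe or the gripper pushes on the stand or plate with more than 20 N (contact force between any of probe, the arm, the fingers and stand above 20 N).
It fails at once if the tape measure is moved by more than 20 mm (distance of tape_measure from where it was at the start of the episode above 0.02 m).
It fails at once if the oil bottle is moved by more than 20 mm (distance of oil_can from where it was at the start of the episode above 0.02 m).
It fails at once if the nut is moved by more than 20 mm (distance of nut from where it was at the start of the episode above 0.02 m).
It also fails if it takes over 58 s, if anything falls off the work surface, if the arm or the gripper's body presses on something with over 40 N, if the wrist force passes 120 N, or if a joint passes its speed limit or range.

## Robot

A 6-joint arm with a two-finger parallel gripper is mounted at the origin on a cart in front of the work surface, level with it; the furniture and walls round the work are solid. World frame = base frame: x ahead of the robot, y to its left, z up, the work surface at z = 0. Lengths are in m, angles in rad, forces in N, time in s.
With the tool pointing down it reaches from about 0.35 to 0.975 m from the base axis. Payload 4.9 kg.
Tool frame: the origin (TCP) lies at the very end of the fingers, on their centre line; the grasp point (between the pads) lies 19 mm behind it; z points along the fingers, y is the line along which they close (so a half turn about z gives the same grasp; the last joint's range is limited). The gripper opens to 85 mm and grips with 20 to 120 N. Pads are 22 mm wide; open, the fingers measure 114 mm over their backs; the gripper's body (76 mm by 85 mm) begins 54 mm behind the grasp point. The pads swing forward as they close: fully open they stand 13 mm farther back than shut.
Start: joints at [-1.422, 0.053, 1.613, -0, 1.476, -0.119], TCP at [0.165, -0.603, 0.231] pointing down, gripper open.
Joint ranges: [-3.01, 3.01], [-1.01, 2.22], [0.06, 2.58], [-1.02, 4.17], [0.09, 2.62], [-3.14, 3.14]. Speed limits (rad/s): [2.57, 2.57, 3.14, 3.14, 3.14, 3.14].

## Interface

Orientations are given as a rotation vector (axis times angle).
In Python, from station import get_obs, optics, ctrl gives the robot as it stands.
- The arm moves only by the shell command python3 -m pendant 'ROWS' [FORCE]. ROWS is JSON, a list of rows, each a list of 3 entries, a list of its own where there are three numbers: the shift along the tool's x, y, z in mm, then the turn, a rotation vector about the tool's x, y, z in rad, then the opening, from 0 (shut) to 1 (fully open). A call has 1 to 12 rows; each row shifts and turns the commanded pose from where the row before left it, along the tool's axes as they then stand; what a row does not reach is not made up. A row lasts 1/12 s, in which the tool goes at most 41.7 mm and 7.16 degrees, less where a joint would pass 70% of its speed; a pose out of reach is approached as far as the arm can. A call is refused whole if a number of a shift passes 41.7 or a number of a turn 0.125, either way. A call with a gripper value outside its range is refused whole. The fingers move at their own pace and stop on an object; FORCE is the grip in N (left out, the last holds). Time passes only in rows, so rows that do not move let the fingers close. It gives the time, the measured TCP pose, the force, the opening and the grip force at its end, in the units of the state.
- get_obs(): the state, without advancing time (a new reading comes with each control period).
- optics.get_image(name): name is "side" or "top" or "wrist"; returns the picture (420x560x3 uint8, red, green, blue); there is no depth.
- optics.camera_model(name): a dict with "fx", "fy", "cx", "cy" (pixels), "cam_to_world" (4x4, takes a point from camera to world coordinates). Camera axes: x right, y up, looking along -z (the intrinsics and any distortion apply to the point x, -y, -z); pixel columns grow to the right and rows downward; lengths in m; the calibration is good to about 2 mm. The wrist camera is an equidistant fisheye: a pixel r from the principal point sees the ray r / f radians off the axis. A picture is of the moment at which its call begins: read the wrist's pose just before it. camera_model takes no time and is no camera call; for the wrist camera it gives the pose at the moment of the call.
- ctrl.finish_job(): hands the job in; it is judged then, once.
The state is a dict: "t": time; "q": joint angles; "dq": joint speeds; "effort": joint torques, N m; "tool_pos": TCP position; "tool_rot": TCP orientation; "contact_force": force on the tool from outside, world axes, zero at the start; "wrist_torque": the same for the moment, N m; "opening": finger opening in m; "grip_force": force on a finger pad.
Only numpy, scipy, OpenCV 4.12 (cv2) and the standard library are available. Lean on these libraries where they do the work, as an engineer would, in place of code of your own. Each camera call takes 0.05 s, during which the arm holds its last target. There are 200 camera calls.

## Working session

There is one attempt and no reset: what is moved stays moved. The work goes in short steps, Python scripts to look and compute and a shell command to move; the robot and the scene stay as the last step left them, time stands still between calls to the robot, and variables do not carry over. Pictures are saved under pics/ and viewed, at most 10 in all, crops included, and the job is handed in when it is done.

```bash
mkdir -p pics; ls
python3 - <<'E'
from station import get_obs, optics
import cv2,json
o=get_obs();print(o)
for n in ("side","top"):
    cv2.imwrite(f"pics/{n}0.png",optics.get_image(n)[:,:,::-1]);m=optics.camera_model(n);print(n,m)
E
```

```text
pics
{'t': 0.0, 'q': array([-1.42205513e+00,  5.33656400e-02,  1.61428561e+00, -1.99456261e-05,
        1.47598081e+00, -1.18989896e-01]), 'dq': array([ 0.00095274, -0.00016177,  0.00087546,  0.00128798,  0.00041797,
       -0.00013939]), 'effort': array([-1.23178768e-03, -3.93682408e+01, -3.70177674e+01, -1.82450035e-04,
        6.93979149e-03,  2.84796340e-05]), 'tool_pos': array([ 0.16524936, -0.60212082,  0.23006257]), 'tool_rot': array([-3.11146497e+00, -4.19026937e-01,  7.87844159e-05]), 'contact_force': array([ 0.16896348, -0.55397947,  0.8255853 ]), 'wrist_torque': array([-0.01089752,  0.04245477, -0.01193866]), 'grip_force': 0.0, 'opening': 0.08540265606530953}
side {'fx': 525.3802850616968, 'fy': 525.3802850616968, 'cx': 278.9160623178065, 'cy': 199.64125324961734, 'cam_to_world': array([[-0.21078098,  0.82206372, -0.52894481, -0.26441966],
       [-0.97742168, -0.18541501,  0.10133184,  0.02121207],
       [-0.01477308,  0.53836095,  0.84258486,  1.42650134],
       [ 0.        ,  0.        ,  0.        ,  1.        ]])}
top {'fx': 448.7107610451243, 'fy': 448.7107610451243, 'cx': 285.04260409729517, 'cy': 213.2577587985855, 'cam_to_world': array([[-3.14582835e-02,  9.78219304e-01, -2.05176436e-01,
         3.82116560e-01],
       [-9.99504978e-01, -3.08742272e-02,  6.04818956e-03,
        -1.28035610e-01],
       [-4.18208100e-04,  2.05265135e-01,  9.78706314e-01,
         1.08718714e+00],
       [ 0.00000000e+00,  0.00000000e+00,  0.00000000e+00,
         1.00000000e+00]])}
```

View pics/top0.png

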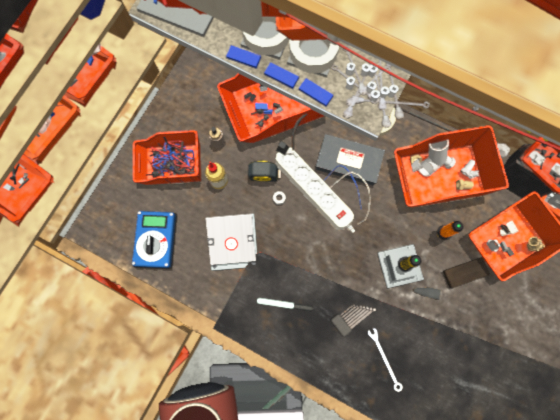

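View pics/side0.png

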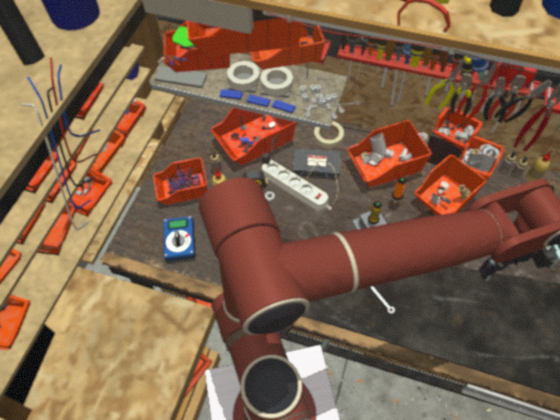

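The top view shows the gauge at (153,240), the stand with ringed spot at (231,243), and the holder with the probe at (403,265). The orange decoy is at (450,230). The arm hides most of the side view. I'll enlarge the three from the top view.

Run:
```python
import cv2,numpy as np
a=cv2.imread("pics/top0.png")
def c(u,v,w,h,s): return cv2.resize(a[v:v+h,u:u+w],None,fx=s,fy=s,interpolation=cv2.INTER_CUBIC)
g=c(125,205,55,70,8); 
s=cv2.resize(a[205:275,200:265],None,fx=4,fy=4,interpolation=cv2.INTER_CUBIC)
h=cv2.resize(a[235:305,370:435],None,fx=4,fy=4,interpolation=cv2.INTER_CUBIC)
cv2.imwrite("pics/crop.png",np.hstack([g,np.vstack([s,h])]));print(g.shape,s.shape)
```

```text
(560, 440, 3) (280, 260, 3)
```

View pics/crop.png

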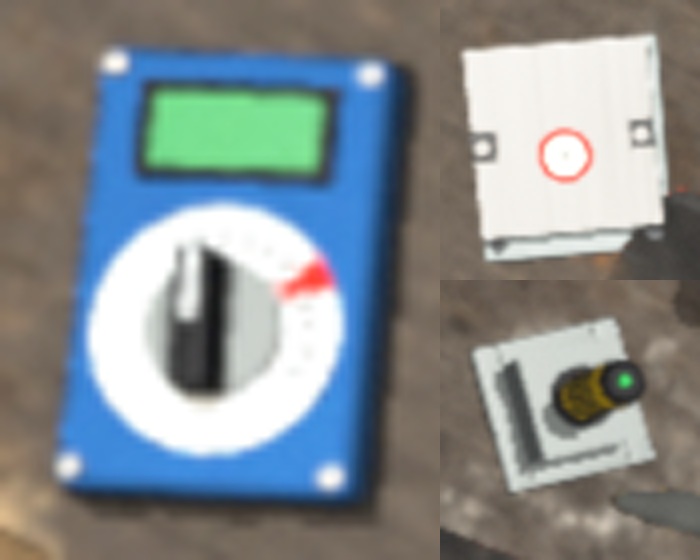

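The gauge crop shows the dial centre at (216,330), the red mark at about (308,281), and the pointer from (188,320) to (190,250). The screws are at (115,62), (371,74), (68,466) and (330,478). In the stand crop the spot is at (565,155) in the composite, and the plate corners and clamps at (483,147) and (641,133) are visible. The cap is at (624,380).

```bash
cat > h.py <<'E'
import numpy as np
from station import optics,get_obs
from scipy.spatial.transform import Rotation as R
def ray(n,u,v,m=None):
    m=m or optics.camera_model(n);T=np.array(m['cam_to_world'])
    a,b=(u-m['cx'])/m['fx'],(v-m['cy'])/m['fy']
    if n=='wrist':
        r=np.hypot(a,b); s=np.sin(r)/r if r>1e-9 else 1; d=np.array([a*s,-b*s,-np.cos(r)])
    else: d=np.array([a,-b,-1])
    return T[:3,3],T[:3,:3]@d
def at(n,u,v,z,m=None):
    p,d=ray(n,u,v,m);return p+d*(z-p[2])/d[2]
def proj(n,P,m=None):
    m=m or optics.camera_model(n);T=np.array(m['cam_to_world'])
    x,y,z=T[:3,:3].T@(np.array(P)-T[:3,3]);y,z=-y,-z
    if n=='wrist':
        r=np.hypot(x,y);t=np.arctan2(r,z)/r;return m['cx']+m['fx']*x*t,m['cy']+m['fy']*y*t
    return m['cx']+m['fx']*x/z,m['cy']+m['fy']*y/z
def goal(pos,rot=None):
    "shift in tool axes mm, turn rotvec in tool axes, to a world pose"
    o=get_obs();A=R.from_rotvec(o['tool_rot'])
    s=A.inv().apply(np.array(pos)-o['tool_pos'])*1000
    t=(A.inv()*rot).as_rotvec() if rot is not None else np.zeros(3)
    print('t',round(o['t'],2),'shift',s.round(1),'turn',t.round(3))
E
python3 - <<'E'
from h import *
np.set_printoptions(precision=4,suppress=True)
G=lambda x,y,z:at('top',125+(x+.5)/8-.5,205+(y+.5)/8-.5,z)
S=lambda x,y,z:at('top',200+(x-440+.5)/4-.5,205+(y+.5)/4-.5,z)
H=lambda x,y,z:at('top',370+(x-440+.5)/4-.5,235+(y-280+.5)/4-.5,z)
c=G(216,330,.040);m=G(308,281,.041);print('dial',c,'mark',m,np.linalg.norm(m-c))
s=[G(115,62,.04),G(371,74,.04),G(68,466,.04),G(330,478,.04)]
gx=s[0]+s[1]-s[2]-s[3];print('gauge',np.mean(s,0),'yaw',np.arctan2(gx[1],gx[0]))
p1,p0=G(190,250,.067),G(188,320,.067);print('ptr',p1,p0)
an=lambda d:np.arctan2(d[1],d[0])
print('mark yaw',an(m-c),'ptr yaw',an(p1-p0),an(p1-c),'ctr topbar',G(188,320,.067))
print('spot',S(565,155,.046)); a,b=S(483,147,.05),S(641,133,.05);print('clamps',a,b,'stand y yaw',an(a-b),'x yaw',an(a-b)-np.pi/2)
print('cap',H(624,380,.138)); 
q=[H(473,352,.008),H(610,320,.008),H(655,460,.008),H(513,490,.008)];print('rim',np.mean(q,0),[an(q[0]-q[1]),an(q[1]-q[2])])
for n in('top',):print(R.from_rotvec(get_obs()['tool_rot']).as_matrix())
print(optics.camera_model('wrist'))
E
```

```text
dial [0.5334 0.1814 0.04  ] mark [0.547  0.1544 0.041 ] 0.030146904058739505
gauge [0.5519 0.1804 0.04  ] yaw -0.07849696196302476
ptr [0.5529 0.1815 0.067 ] [0.5327 0.1815 0.067 ]
mark yaw -1.1050565084827009 ptr yaw 0.0028175198357505886 0.009061944439967405 ctr topbar [0.5327 0.1815 0.067 ]
spot [ 0.5325 -0.0056  0.046 ]
clamps [0.5381 0.0416 0.05  ] [ 0.5434 -0.0505  0.05  ] stand y yaw 1.628662085168727 x yaw 0.057865758373830456
cap [ 0.4722 -0.4068  0.138 ]
rim [ 0.4708 -0.4069  0.008 ] [np.float64(1.767306794422641), np.float64(0.22386617219956556)]
[[ 0.9643  0.2646 -0.0003]
 [ 0.2646 -0.9643  0.0018]
 [ 0.0002 -0.0018 -1.    ]]
{'fx': 325.19226210127806, 'fy': 325.19226210127806, 'cx': 279.30935460191, 'cy': 210.80538342233518, 'cam_to_world': array([[ 0.2642,  0.9211,  0.2859,  0.2371],
       [-0.9645,  0.2527,  0.0769, -0.5827],
       [-0.0014, -0.296 ,  0.9552,  0.3727],
       [ 0.    ,  0.    ,  0.    ,  1.    ]])}
```

```bash
python3 -m pendant '[[[23.4,-27.4,0],[0,0,0],1],[[23.4,-27.4,0],[0,0,0],1],[[23.4,-27.4,0],[0,0,0],1],[[23.4,-27.4,0],[0,0,0],1],[[23.4,-27.4,0],[0,0,0],1],[[23.4,-27.4,0],[0,0,0],1],[[23.4,-27.4,0],[0,0,0],1],[[23.4,-27.4,0],[0,0,0],1],[[23.4,-27.4,0],[0,0,0],1],[[23.4,-27.4,0],[0,0,0],1],[[23.4,-27.4,0],[0,0,0],1],[[23.4,-27.4,0],[0,0,0],1]]'
python3 -m pendant '[[[23.4,-27.4,0],[0,0,0],1],[[23.4,-27.4,0],[0,0,0],1],[[23.4,-27.4,0],[0,0,0],1],[[23.4,-27.4,0],[0,0,0],1],[[23.4,-27.4,0],[0,0,0],1],[[23.4,-27.4,0],[0,0,0],1],[[23.4,-27.4,0],[0,0,0],1],[[23.4,-27.4,0],[0,0,0],1],[[23.4,-27.4,0],[0,0,0],1],[[23.4,-27.4,0],[0,0,0],1],[[23.4,-27.4,0],[0,0,0],1],[[23.4,-27.4,0],[0,0,0],1]]'
python3 -m pendant '[[[0,0,0],[0,0,-0.12],1],[[0,0,0],[0,0,-0.12],1],[[0,0,0],[0,0,-0.12],1],[[0,0,0],[0,0,-0.12],1],[[0,0,0],[0,0,-0.12],1],[[0,0,0],[0,0,-0.12],1],[[0,0,0],[0,0,-0.12],1],[[0,0,0],[0,0,-0.12],1],[[0,0,0],[0,0,-0.12],1],[[0,0,0],[0,0,-0.12],1],[[0,0,0],[0,0,-0.12],1],[[0,0,0],[0,0,-0.12],1]]'
python3 -m pendant '[[[0,0,0],[0,0,-0.12],1],[[0,0,0],[0,0,-0.12],1],[[0,0,0],[0,0,-0.12],1],[[0,0,0],[0,0,-0.12],1],[[0,0,0],[0,0,-0.12],1],[[0,0,0],[0,0,-0.12],1],[[0,0,0],[0,0,-0.12],1],[[0,0,0],[0,0,-0.12],1],[[0,0,0],[0,0,-0.12],1],[[0,0,0],[0,0,-0.12],1],[[0,0,0],[0,0,-0.12],1],[[0,0,0],[0,0,-0.11],1]]'
python3 - <<'E'
from h import *
import cv2
o=get_obs();print(o['q'].round(3))
y=0.0; M=np.array([[-1,0,0],[0,1,0],[0,0,-1]]).T
goal([.533,.1815,.16],R.from_matrix(M))
for n in('top','wrist','side'):cv2.imwrite(f"pics/{n}1.png",optics.get_image(n)[:,:,::-1])
m=optics.camera_model('wrist')
print([np.round(proj('wrist',p,m),1) for p in([.5334,.1814,.04],[.547,.1544,.041],[.5329,.1814,.067],[.5325,-.0056,.046])])
E
```

```text
t: 1.1
tool_pos: [0.3493, -0.2095, 0.2309]
tool_rot: [-3.113, -0.419, -0.0]
contact_force: [1.1, 0.9, -0.0]
opening: 0.0855
grip_force: 0.0
t: 2.1
tool_pos: [0.5331, 0.1819, 0.2307]
tool_rot: [3.113, 0.42, -0.001]
contact_force: [-0.1, -0.5, 0.4]
opening: 0.0857
grip_force: 0.0
t: 3.1
tool_pos: [0.5326, 0.18, 0.2306]
tool_rot: [-2.057, -2.374, 0.001]
contact_force: [-0.1, 0.3, -0.4]
opening: 0.0852
grip_force: 0.0
t: 4.1
tool_pos: [0.5326, 0.18, 0.2306]
tool_rot: [0.003, -3.14, 0.0]
contact_force: [-0.4, 0.6, 0.4]
opening: 0.0859
grip_force: 0.0
[ 0.194 -0.096  1.76   0.     1.478 -1.379]
t 4.1 shift [-0.5  1.5 70.6] turn [-0.    -0.001  0.002]
[array([281.1, 187.4]), array([255.7, 200.4]), array([281.2, 193.2]), array([115.7, 191. ])]
```

View pics/wrist1.png

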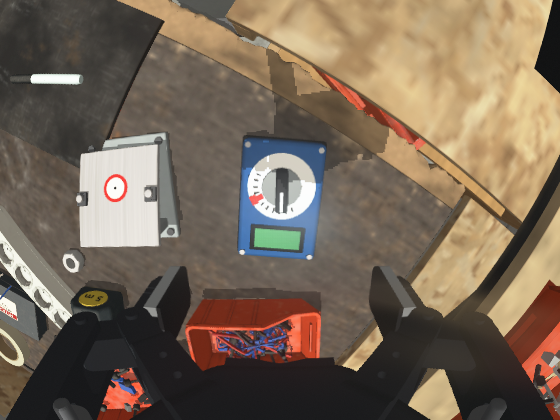

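The wrist view agrees with the calibration: dial at (282,186), red mark at (255,199) with the pointer towards the screen, spot at (116,188), nut at (73,261). The plate's low side faces the robot. Now I go down, grip the bar and turn it.

```bash
python3 -m pendant '[[[-0.5,1.5,30],[0,0,0],1],[[0,0,35],[0,0,0],1],[[0,0,35],[0,0,0],1],[[0,0,35],[0,0,0],0.7],[[0,0,30],[0,0,0],0.5],[[0,0,16],[0,0,0],0.3],[[0,0,0],[0,0,0],0.2],[[0,0,0],[0,0,0],0.1],[[0,0,0],[0,0,0],0],[[0,0,0],[0,0,0],0],[[0,0,0],[0,0,0],0],[[0,0,0],[0,0,0],0]]' 25
```

```text
t: 5.25
tool_pos: [0.5347, 0.1818, 0.0521]
tool_rot: [0.007, 3.139, 0.001]
contact_force: [0.2, 0.8, 0.5]
opening: 0.0113
grip_force: 30.1
```

```bash
python3 -m pendant '[[[0,0,0],[0,0,0.11],0],[[0,0,0],[0,0,0.11],0],[[0,0,0],[0,0,0.11],0],[[0,0,0],[0,0,0.11],0],[[0,0,0],[0,0,0.11],0],[[0,0,0],[0,0,0.11],0],[[0,0,0],[0,0,0.11],0],[[0,0,0],[0,0,0.11],0],[[0,0,0],[0,0,0.11],0],[[0,0,0],[0,0,0.11],0],[[0,0,0],[0,0,0],0],[[0,0,0],[0,0,0],0]]'
python3 -m pendant '[[[0,0,0],[0,0,0],0.2],[[0,0,0],[0,0,0],0.4],[[0,0,0],[0,0,0],0.5],[[0,0,-15],[0,0,0],0.6],[[0,0,-35],[0,0,0],1],[[0,0,-40],[0,0,0],1],[[0,0,-40],[0,0,0],1],[[0,0,-40],[0,0,0],1],[[0,0,-20],[0,0,0],1],[[0,0,0],[0,0,0],1]]'
python3 - <<'E'
from h import *
import cv2
T=get_obs();t=cv2.imwrite('pics/top2.png',optics.get_image('top')[:,:,::-1])
m=optics.camera_model('wrist');a=optics.get_image('wrist')[:,:,::-1];cv2.imwrite('pics/wrist2.png',a)
print(m['cx'],m['cam_to_world'],T['q'].round(3))
for p in([.5334,.1814,.04],[.547,.1544,.041],[.5325,-.0056,.046]):print(np.round(proj('wrist',p,m),1))
u,v=map(int,proj('wrist',[.5334,.1814,.05],m))
x0,y0=max(u-60,0),max(v-50,0);print(x0,y0)
cv2.imwrite('pics/c2.png',cv2.resize(a[y0:y0+100,x0:x0+130],None,fx=6,fy=6,interpolation=cv2.INTER_CUBIC))
E
```

```text
t: 6.25
tool_pos: [0.534, 0.1808, 0.052]
tool_rot: [1.644, 2.675, -0.002]
contact_force: [-3.3, -4.1, 5.5]
opening: 0.011
grip_force: 30.7
t: 7.08
tool_pos: [0.5367, 0.1825, 0.2483]
tool_rot: [1.641, 2.668, 0.014]
contact_force: [-0.3, -0.4, 0.7]
opening: 0.0856
grip_force: 0.0
279.30935460191 [[ 0.89275925 -0.42792599 -0.14092644  0.49891734]
 [ 0.45047058  0.85309012  0.26327456  0.24918742]
 [ 0.00756093 -0.29852402  0.95437217  0.38686466]
 [ 0.          0.          0.          1.        ]] [ 0.196 -0.104  1.738  0.     1.494 -0.272]
[277.1 182.4]
[277.2 209.2]
[211.2 312.2]
217 134
```

View pics/c2.png

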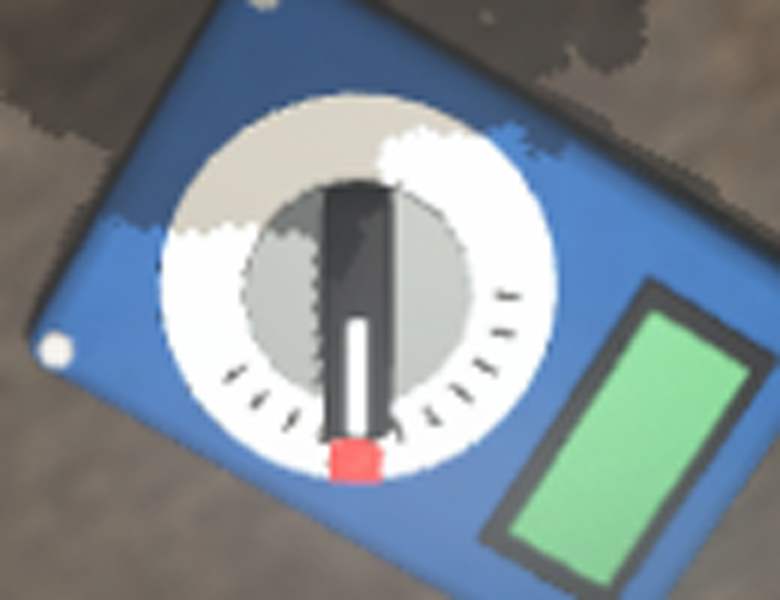

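The crop shows the pointer (x≈357) lying on the red mark (x≈356), dial centre at (358,288): the knob is aligned and let go. Next I measure the spot in both wrist views and work out the move to the probe.

Run:
```python
from h import *
import cv2
np.set_printoptions(precision=4,suppress=True)
def ring(f,n,m,p=(.5325,-.0056,.046)):
    a=cv2.imread(f).astype(int);u,v=proj(n,p,m);b,g,r=a[...,0],a[...,1],a[...,2]
    M=(r-g>60)&(r-b>60);Y,X=np.nonzero(M);k=np.hypot(X-u,Y-v)<16;X,Y=X[k],Y[k]
    (cx,cy),ax,_=cv2.fitEllipse(cv2.convexHull(np.c_[X,Y].astype(np.float32)));return cx,cy,ax
m=optics.camera_model('wrist')
c=ring('pics/wrist2.png','wrist',m);print(c,at('wrist',c[0],c[1],.046,m))
mt=optics.camera_model('top')
c=ring('pics/top0.png','top',mt);print(c,at('top',c[0],c[1],.046,mt))
ms=optics.camera_model('side');print(proj('side',(.53,-.005,.046),ms))
goal([.472,-.407,.2483])
```

```text
(209.72755432128906, 311.73406982421875, (18.86856460571289, 24.89347267150879)) [ 0.528  -0.0043  0.046 ]
(230.7950897216797, 243.43663024902344, (12.992589950561523, 13.361947059631348)) [ 0.5323 -0.0054  0.046 ]
(np.float64(238.69093287445565), np.float64(227.89175212993467))
t 7.18 shift [-497.7 -320.7   -7.4] turn [0. 0. 0.]
```

```bash
python3 -m pendant '[[[-27.6,-17.8,0],[0,0,0],1],[[-27.6,-17.8,0],[0,0,0],1],[[-27.6,-17.8,0],[0,0,0],1],[[-27.6,-17.8,0],[0,0,0],1],[[-27.6,-17.8,0],[0,0,0],1],[[0,0,0],[0,0,0],1],[[0,0,0],[0,0,0],1]]'
python3 - <<'E'
from h import *
import cv2
m=optics.camera_model('wrist');a=optics.get_image('wrist')[:,:,::-1];cv2.imwrite('pics/wrist3.png',a)
import pickle;pickle.dump(m,open('m3.pkl','wb'));print(proj('wrist',(.531,-.005,.046),m))
E
python3 -m pendant '[[[-27.6,-17.8,0],[0,0,0],1],[[-27.6,-17.8,0],[0,0,0],1],[[-27.6,-17.8,0],[0,0,0],1],[[-27.6,-17.8,0],[0,0,0],1],[[-27.6,-17.8,0],[0,0,0],1],[[-27.6,-17.8,0],[0,0,0],1],[[-27.6,-17.8,0],[0,0,0],1],[[-27.6,-17.8,0],[0,0,0],1],[[-27.6,-17.8,0],[0,0,0],1],[[-27.6,-17.8,0],[0,0,0],1],[[0,0,0],[0,0,0],1],[[0,0,0],[0,0,0],1]]'
python3 - <<'E'
from h import *
import cv2
m=optics.camera_model('wrist');a=optics.get_image('wrist')[:,:,::-1];cv2.imwrite('pics/wrist4.png',a)
import pickle;pickle.dump(m,open('m4.pkl','wb'));print(proj('wrist',(.472,-.407,.138),m),proj('wrist',(.4715,-.407,.05),m))
print(get_obs()['q'].round(2))
b=cv2.imread('pics/wrist3.png');cv2.imwrite('pics/w34.png',np.hstack([b[60:400,100:460],a[60:400,100:460]]))
E
```

```text
t: 7.77
tool_pos: [0.515, 0.0172, 0.2377]
tool_rot: [-1.649, -2.67, 0.002]
contact_force: [0.3, 0.3, 0.3]
opening: 0.0855
grip_force: 0.0
(np.float64(285.09587343354724), np.float64(210.51638284699374))
t: 8.82
tool_pos: [0.4816, -0.3081, 0.2388]
tool_rot: [-1.647, -2.673, -0.002]
contact_force: [0.4, -0.2, -0.7]
opening: 0.0856
grip_force: 0.0
(np.float64(221.37832986363978), np.float64(301.41123162101474)) (np.float64(233.3475253654394), np.float64(259.1026312193728))
[-0.7  -0.08  1.73  0.    1.49 -1.17]
```

View pics/w34.png

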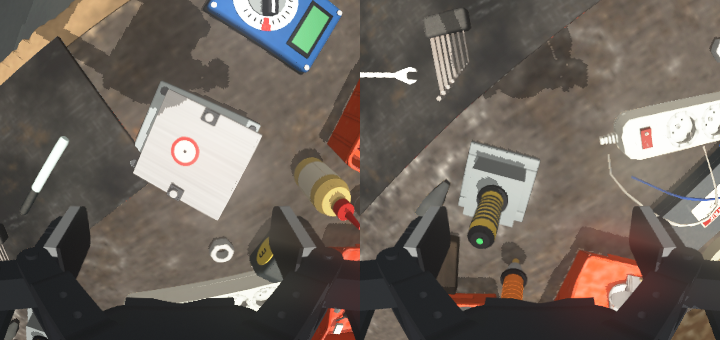

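Left (over the stand): spot at full-image (285,211), matching my prediction for (0.531,-0.005,0.046); clamps at (309,177) and (273,251). Right: the probe's cap is at (220,301), as predicted, with the orange decoy clear of it.

Run:
```python
from h import *
import pickle
m=pickle.load(open('m3.pkl','rb'));a=at('wrist',309,177,.058,m);b=at('wrist',273,251,.058,m);d=a-b;print(a,b,np.arctan2(d[1],d[0])-np.pi/2)
print(at('wrist',220,301,.138,pickle.load(open('m4.pkl','rb'))))
goal([.472,-.407,.2388]);goal([.472,-.407,.086])
```

```text
[0.53480129 0.04068332 0.058     ] [ 0.53824263 -0.04861252  0.058     ] 0.03851962010351673
[ 0.47072903 -0.40719756  0.138     ]
t 8.87 shift [-84.7 -53.7   0.1] turn [0. 0. 0.]
t 8.87 shift [-85.  -53.7 152.9] turn [0. 0. 0.]
```

```bash
python3 -m pendant '[[[-28.2,-17.8,0],[0,0,0],1],[[-28.2,-17.8,0],[0,0,0],1],[[-28.2,-17.8,0],[0,0,0],1],[[0,0,10],[0,0,0],1],[[0,0,30],[0,0,0],1],[[0,0,30],[0,0,0],1],[[0,0,30],[0,0,0],1],[[0,0,30],[0,0,0],1],[[0,0,22],[0,0,0],1],[[0,0,0],[0,0,0],1],[[0,0,0],[0,0,0],1]]'
python3 - <<'E'
from h import *
import cv2
goal([.4715,-.407,.086])
m=optics.camera_model('wrist');a=optics.get_image('wrist')[:,:,::-1];cv2.imwrite('pics/wrist5.png',a)
E
```

```text
t: 9.78
tool_pos: [0.4718, -0.4051, 0.0865]
tool_rot: [-1.642, -2.674, -0.002]
contact_force: [0.2, 0.2, 0.4]
opening: 0.0857
grip_force: 0.0
t 9.78 shift [-1.6 -1.1  0.5] turn [0. 0. 0.]
```

View pics/wrist5.png

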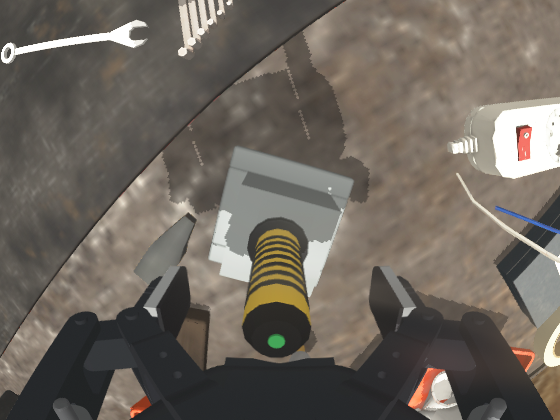

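The cap at (277,340) is centred between the pads, so I grip and lift.

```bash
python3 -m pendant '[[[-1.6,-1,0.5],[0,0,0],0.7],[[0,0,0],[0,0,0],0.4],[[0,0,0],[0,0,0],0.3],[[0,0,0],[0,0,0],0.2],[[0,0,0],[0,0,0],0],[[0,0,0],[0,0,0],0],[[0,0,0],[0,0,0],0],[[0,0,0],[0,0,0],0]]' 50
python3 -m pendant '[[[0,0,-8],[0,0,0],0],[[0,0,-20],[0,0,0],0],[[0,0,-25],[0,0,0],0],[[0,0,-25],[0,0,0],0],[[0,0,-25],[0,0,0],0],[[0,0,-25],[0,0,0],0],[[0,0,-25],[0,0,0],0],[[0,0,0],[0,0,0],0],[[0,0,0],[0,0,0],0],[[0,0,0],[0,0,0],0],[[0,0,0],[0,0,0],0]]'
python3 - <<'E'
from h import *
import cv2
np.set_printoptions(precision=4,suppress=True)
y=.045;t=np.radians(20)
n=np.array([-np.sin(t)*np.cos(y),-np.sin(t)*np.sin(y),np.cos(t)]);print(n)
A=R.from_rotvec(get_obs()['tool_rot']);z=A.apply([0,0,1])
ax=np.cross(z,-n);ax=ax/np.linalg.norm(ax)*np.arccos(z@-n);B=R.from_rotvec(ax)*A
S=np.array([.531,-.005,.046])
goal(get_obs()['tool_pos'],B)
goal(S+n*.076+n*.04,B)
o=get_obs();print(np.array(S+n*.116)-o['tool_pos'],o['q'])
m=optics.camera_model('wrist');cv2.imwrite('pics/wrist6.png',optics.get_image('wrist')[:,:,::-1])
cv2.imwrite('pics/side6.png',optics.get_image('side')[:,:,::-1])
E
```

```text
t: 10.5
tool_pos: [0.472, -0.4102, 0.0888]
tool_rot: [1.647, 2.674, -0.001]
contact_force: [1.0, 1.6, 4.4]
opening: 0.0251
grip_force: 48.8
t: 11.42
tool_pos: [0.4708, -0.4088, 0.2379]
tool_rot: [-1.645, -2.671, -0.002]
contact_force: [0.7, 0.1, -0.9]
opening: 0.0252
grip_force: 49.5
[-0.3417 -0.0154  0.9397]
t 11.42 shift [0. 0. 0.] turn [-0.32  -0.147  0.   ]
t 11.42 shift [349.4 199.5  84.2] turn [-0.32  -0.147  0.   ]
[ 0.0206  0.4021 -0.0829] [-0.8344  0.0484  1.6063 -0.      1.4914 -1.3013]
```

View pics/wrist6.png

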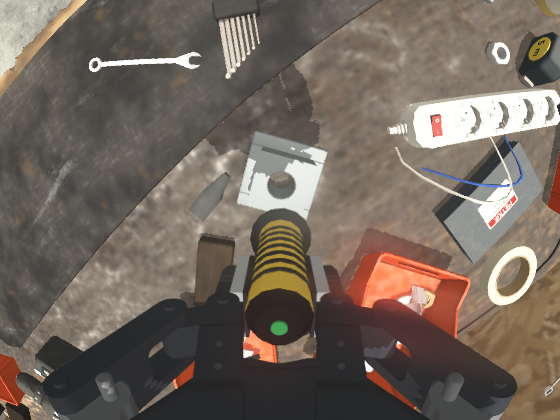

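The probe is out; its cap dot is at (279,328), and the collar's upper rim is near (280,212). I'll compare these with the pixels of a probe parallel to the tool.

Run:
```python
from h import *
import cv2
o=get_obs();A=R.from_rotvec(o['tool_rot']);m=optics.camera_model('wrist')
pw=lambda v:o['tool_pos']+A.apply(np.array(v)/1000)
for off in(74,79):
  print(off,'cap',np.round(proj('wrist',pw([0,0,off-128]),m),1))
  for z,r in((46,18),(40,18),(122,13)):
    P=[proj('wrist',pw([r*np.cos(a),r*np.sin(a),off-z]),m) for a in np.linspace(0,6.28,90)]
    P=np.array(P);print(z,'u',P[:,0].min().round(1),P[:,0].max().round(1),'v',P[:,1].min().round(1),P[:,1].max().round(1))
a=cv2.imread('pics/wrist6.png');cv2.imwrite('pics/c6.png',cv2.resize(a[190:350,215:345],None,fx=3.75,fy=3.75,interpolation=cv2.INTER_CUBIC))
```

```text
74 cap [282.9 343.5]
46 u 250.1 312.8 v 219.4 276.6
40 u 251.0 311.9 v 216.0 271.9
122 u 247.2 318.4 v 304.0 358.4
79 cap [282.8 334.7]
46 u 250.8 312.0 v 216.6 272.7
40 u 251.7 311.1 v 213.4 268.2
122 u 248.3 317.0 v 296.3 350.1
```

View pics/c6.png

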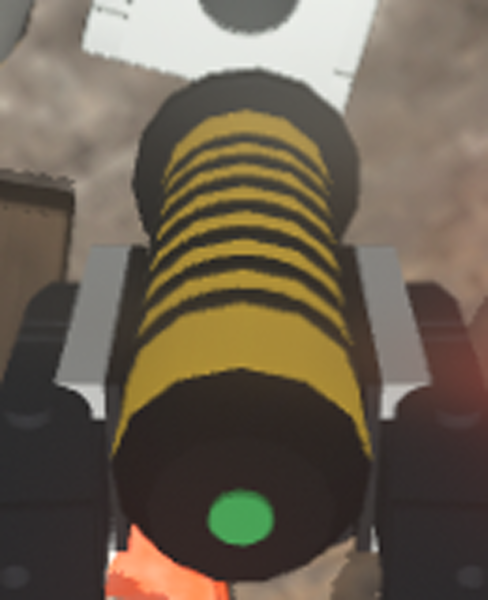

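```bash
cat > tgt.py <<'E'
from h import *
y=.045;t=np.radians(20)
n=np.array([-np.sin(t)*np.cos(y),-np.sin(t)*np.sin(y),np.cos(t)])
S=np.array([.531,-.005,.046])
A=R.from_rotvec(get_obs()['tool_rot']);z=A.apply([0,0,1])
ax=np.cross(z,-n);ax=ax/np.linalg.norm(ax)*np.arccos(min(1,z@-n));B=R.from_rotvec(ax)*A
def go(gap): goal(S+n*(.079+gap)-B.apply([.0027,0,0]),B)
E
python3 -c "
from tgt import *
go(.05)"
```

```text
t 11.52 shift [348.8 195.3  71.8] turn [-0.32  -0.147  0.   ]
```

```bash
python3 -m pendant '[[[29,16.3,0],[0,0,0],0],[[29,16.3,0],[0,0,0],0],[[29,16.3,0],[0,0,0],0],[[29,16.3,0],[0,0,0],0],[[29,16.3,0],[0,0,0],0],[[29,16.3,0],[0,0,0],0],[[29,16.3,0],[0,0,0],0],[[29,16.3,0],[0,0,0],0],[[29,16.3,0],[0,0,0],0],[[29,16.3,0],[0,0,0],0],[[29,16.3,0],[0,0,0],0],[[29,16.3,0],[0,0,0],0]]'
python3 -m pendant '[[[0,0,0],[-0.08,-0.0367,0],0],[[0,0,0],[-0.08,-0.0367,0],0],[[0,0,0],[-0.08,-0.0367,0],0],[[0,0,0],[-0.08,-0.0367,0],0],[[0,0,0],[0,0,0],0],[[0,0,0],[0,0,0],0],[[0,0,0],[0,0,0],0]]'
python3 -c "
from tgt import *
go(.03);print(get_obs()['q'].round(2))"
```

```text
t: 12.52
tool_pos: [0.4889, -0.0093, 0.2397]
tool_rot: [-1.647, -2.674, 0.001]
contact_force: [0.4, 1.0, -1.3]
opening: 0.0245
grip_force: 49.6
t: 13.1
tool_pos: [0.4897, -0.0111, 0.2407]
tool_rot: [1.488, 2.416, 0.279]
contact_force: [0.1, 0.3, -0.7]
opening: 0.0249
grip_force: 50.1
t 13.1 shift [ 12.8 -23.4  88.2] turn [0.    0.003 0.   ]
[-0.23 -0.55  2.12  0.1   1.23 -0.71]
```

```bash
python3 -m pendant '[[[3.2,-5.8,22],[0,0,0],0],[[3.2,-5.8,22],[0,0,0],0],[[3.2,-5.8,22],[0,0,0],0],[[3.2,-5.8,22],[0,0,0],0],[[0,0,0],[0,0,0],0],[[0,0,0],[0,0,0],0],[[0,0,0],[0,0,0],0]]'
python3 - <<'E'
from tgt import *
import cv2
go(.02);go(.0)
o=get_obs();A=R.from_rotvec(o['tool_rot'])
m=optics.camera_model('wrist');a=optics.get_image('wrist')[:,:,::-1]
tip=o['tool_pos']+A.apply([.0027,0,.079]);print('tip',tip,'wr',proj('wrist',tip,m),'spot',proj('wrist',S,m))
ms=optics.camera_model('side');b=optics.get_image('side')[:,:,::-1];mt=optics.camera_model('top');c=optics.get_image('top')[:,:,::-1]
cr=[]
for n_,im,mm in(('wrist',a,m),('side',b,ms),('top',c,mt)):
  u,v=map(int,proj(n_,S,mm));x,y=max(u-33,0),max(v-40,0);print(n_,x,y,proj(n_,S,mm),proj(n_,tip,mm))
  cr.append(cv2.resize(im[y:y+80,x:x+66],(264*1,320),interpolation=cv2.INTER_CUBIC))
cv2.imwrite('pics/c7.png',np.hstack(cr))
E
```

```text
t: 13.68
tool_pos: [0.4964, -0.0091, 0.1508]
tool_rot: [1.486, 2.413, 0.281]
contact_force: [0.4, -0.2, 0.3]
opening: 0.0252
grip_force: 50.0
t 13.68 shift [ 0.9 -1.9 11.4] turn [ 0.003  0.005 -0.   ]
t 13.68 shift [ 1.  -2.  31.4] turn [ 0.003  0.005 -0.   ]
tip [ 0.5225549  -0.00565929  0.07631165] wr (np.float64(281.0310858232153), np.float64(216.48297884716075)) spot (np.float64(278.1579735183248), np.float64(202.69982086383152))
wrist 245 162 (np.float64(278.1579735183248), np.float64(202.69982086383152)) (np.float64(281.0310858232153), np.float64(216.48297884716075))
side 205 187 (np.float64(238.63454531823604), np.float64(227.61011528865689)) (np.float64(238.5269172216446), np.float64(224.94225296750642))
top 197 204 (np.float64(230.61353339391667), np.float64(244.00866923484077)) (np.float64(229.33619477375095), np.float64(245.84793725727593))
```

View pics/c7.png

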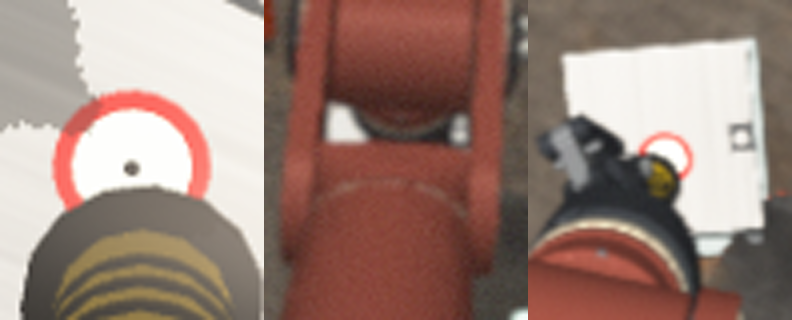

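The wrist crop shows the spot at full-image (278,204) against my predicted (278.2,202.7). The collar is centred at u≈281, as modelled. Now I approach.

```bash
python3 -m pendant '[[[1,-2,9],[0.003,0.005,0],0],[[0,0,8],[0,0,0],0],[[0,0,6],[0,0,0],0],[[0,0,3],[0,0,0],0],[[0,0,0],[0,0,0],0],[[0,0,0],[0,0,0],0],[[0,0,0],[0,0,0],0],[[0,0,0],[0,0,0],0]]'
python3 -c "
from tgt import *
go(0)"
python3 -m pendant '[[[0,0,2],[0,0,0],0],[[0,0,0],[0,0,0],0],[[0,0,0],[0,0,0],0]]'
python3 -m pendant '[[[0,0,2],[0,0,0],0],[[0,0,0],[0,0,0],0],[[0,0,0],[0,0,0],0]]'
python3 -m pendant '[[[0,0,2],[0,0,0],0],[[0,0,0],[0,0,0],0],[[0,0,0],[0,0,0],0]]'
python3 -c "
from tgt import *
go(0)"
```

```text
t: 14.5
tool_pos: [0.5021, -0.0085, 0.1243]
tool_rot: [1.489, 2.419, 0.281]
contact_force: [0.2, 0.7, -0.5]
opening: 0.0246
grip_force: 50.0
t 14.5 shift [-0.9  1.3  4.5] turn [-0.001 -0.001 -0.   ]
t: 14.75
tool_pos: [0.5025, -0.0084, 0.122]
tool_rot: [1.489, 2.42, 0.281]
contact_force: [0.8, -0.8, -2.0]
opening: 0.025
grip_force: 50.0
t: 15.0
tool_pos: [0.5032, -0.0084, 0.1199]
tool_rot: [1.489, 2.42, 0.281]
contact_force: [0.3, 0.4, -2.3]
opening: 0.0248
grip_force: 50.0
t: 15.25
tool_pos: [0.5041, -0.0084, 0.1184]
tool_rot: [1.489, 2.42, 0.281]
contact_force: [-0.7, 0.1, 0.9]
opening: 0.0249
grip_force: 50.1
t 15.25 shift [-1.   1.5 -1.7] turn [-0.001 -0.001  0.   ]
```

```bash
cat > f.py <<'E'
from tgt import *
F=[]
for i in range(12):
    optics.get_image('wrist');F.append(get_obs()['contact_force'])
F=np.array(F);print('F.n',(F@n).mean().round(2),'sd mean',((F@n).std()/12**.5).round(2));go(0)
E
python3 f.py
python3 -m pendant '[[[0,0,2],[0,0,0],0],[[0,0,0],[0,0,0],0],[[0,0,0],[0,0,0],0]]'
python3 f.py
python3 -m pendant '[[[0,0,2],[0,0,0],0],[[0,0,0],[0,0,0],0],[[0,0,0],[0,0,0],0]]'
python3 f.py
```

```text
F.n 0.19 sd mean 0.09
t 15.85 shift [-1.   1.5 -1.7] turn [-0.001 -0.001 -0.   ]
t: 16.1
tool_pos: [0.5048, -0.0083, 0.1165]
tool_rot: [1.489, 2.42, 0.281]
contact_force: [-0.1, 0.2, 0.2]
opening: 0.0248
grip_force: 50.1
F.n 1.01 sd mean 0.16
t 16.7 shift [-1.1  1.5 -3.8] turn [-0.001 -0.001 -0.   ]
t: 16.95
tool_pos: [0.5054, -0.0083, 0.1145]
tool_rot: [1.489, 2.42, 0.281]
contact_force: [-0.5, -0.1, 2.1]
opening: 0.0252
grip_force: 50.2
F.n 1.62 sd mean 0.22
t 17.55 shift [-1.1  1.5 -5.8] turn [-0.001 -0.001 -0.   ]
```

With the probe's weight taken off, the force rises from 1.6 through 2.4 to 3.0 N over three 2 mm steps. That matches the spring at about 5.8 mm of travel, and the position model gives the same figure, so I'm handing it in.

```bash
python3 -c "
from station import ctrl
print(ctrl.finish_job())"
```

```text
the job is handed in; nothing more can be done
None
```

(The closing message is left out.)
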